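# Roll the guide roller up the sloping track into its seat at the stop

### The arm

A 6-joint arm with a two-finger parallel gripper is mounted at the origin on the work surface. World frame = base frame: x ahead of the robot, y to its left, z up, the work surface at z = 0. Lengths are in mm, angles in degrees, forces in N, time in s.
With the tool pointing down it reaches from about 350 to 850 mm from the base axis. Payload 8.1 kg.
Tool frame: the origin (TCP) lies midway between the tips of the shut fingers; the grasp point (between the pads) lies 19 mm behind it; z points along the fingers, y is the line along which they close (so a half turn about z gives the same grasp; the last joint's range is limited). The gripper opens to 85 mm and grips with 20 to 120 N. Pads are 22 mm wide; open, the fingers measure 114 mm over their backs; the gripper's body (76 mm by 85 mm) begins 54 mm behind the grasp point. The pads swing forward as they close: fully open they stand 13 mm farther back than shut.
Start: joints at [-77.831, 7.471, 85.268, -0, 87.261, -4.893], TCP at [176.071, -573.589, 231.292] pointing down, gripper open.
Joint ranges: [-169.43, 169.43], [-51.17, 129.36], [1.28, 143.12], [-76.62, 256.62], [0, 156.53], [-152.29, 152.29]. Speed limits (degrees/s): [136.94, 136.94, 159.86, 180, 180, 180].

### API

Orientations are given as [roll, pitch, yaw] about the fixed x, y, z axes, in that order (R = Rz(yaw) Ry(pitch) Rx(roll)).
In Python, from bench import r gives the robot as it stands.
- The arm moves only by the tool send_rows, never from a script. Its argument "increments" is a list of rows, each a list of 6 numbers: the shift along the tool's x, y, z in mm, then the turn, a rotation vector about the tool's x, y, z in rad. A call has 1 to 5 rows; each row shifts and turns the commanded pose from where the row before left it, along the tool's axes as they then stand; what a row does not reach is not made up. A row lasts 1/8 s, in which the tool goes at most 62.5 mm and 10.7 degrees, less where a joint would pass 70% of its speed; a pose out of reach is approached as far as the arm can. A call is refused whole if a number of a shift passes 62.5 or a number of a turn 0.188, either way. A call with a gripper value outside its range is refused whole. "grip" is the closure, from -1 (fully open) to 1 (shut), set as the call begins (left out, the last holds). The fingers move at their own pace and stop on an object; "grip_force" is the grip in N (left out, the last holds). Time passes only in rows, so rows that do not move let the fingers close. It gives the time, the measured TCP pose, the force, the opening and the grip force at its end, in the units of the state.
- r.sense(): the state, without advancing time (a new reading comes with each control period).
- r.snapshot(name): name is "scene" or "top"; returns a dict with "img" (400x640x3 uint8, blue, green, red), "z_map" (400x640 float32, mm along the optical axis (not along the pixel's ray), 0 where there is no reading), "fx", "fy", "cx", "cy" (pixels), "D" ([k1, k2, p1, p2, k3] as OpenCV has them; the pictures are not rectified), "view" (4x4, takes a point from world to camera coordinates). Camera axes: x right, y down, z forward; pixel columns grow to the right and rows downward; lengths in mm; the calibration is good to about 2 mm. A picture is of the moment at which its call begins.
- r.hand_in(): hands the job in; it is judged then, once.
The state is a dict: "time": time; "joint_pos": joint angles; "qd": joint speeds; "joint_efforts": joint torques, N m; "tool_pos": TCP position; "tcp_rot": TCP orientation; "ft_force": force on the tool from outside, world axes, zero at the start; "wrist_torque": the same for the moment, N m; "finger_gap": finger opening in mm; "grip_force": force on a finger pad.
Only numpy, scipy, OpenCV 4.12 (cv2) and the standard library are available. Lean on these libraries where they do the work, as an engineer would, in place of code of your own. Each camera call takes 0.05 s, during which the arm holds its last target. There are 200 camera calls.

### The job

Take the hand paddle from its tray and, pushing with its nylon block and not with the gripper, gently roll the steel roller up the sloping track, over the low upper ridge and against the stop block; find the stop by feel and bed the roller there with a steady push of about 11 N for half a second, never more than 16 N. The roller must stay seated when you let it go; then stand the paddle upright in its tray again, and leave the other things on the bench alone.

Things in the scene. Friction and masses are not known exactly. Their poses are not given: they have to be found in the camera images.
- roller: Ground steel roller, a plain cylinder 32 mm in diameter and 58 mm long, 0.3 to 0.42 kg, lying across the sloping track. Origin at its centre; its y axis is its long axis (x and z turn as it rolls).
- track: Sloping steel channel on a flat 320 x 110 mm base, fixed to the bench, yaw differs. Origin: centre of the base's underside, z up, x UPHILL. Channel 300 mm long (x -150 to 150), 64 mm wide inside, 80 outside, ends open, side walls 12 mm above its floor. Floor rises 0.09 rad: height above bench = 32 mm + 0.09*x. A roller let go on the slope rolls back down.
- low_ridge (a point): Crest of the rounded ridge, 1.8 mm high, across the channel floor near its low end (track x = -105 mm). The roller starts against its uphill side, its centre at track x = -97 mm, 39 mm above the bench. The channel's low end behind it is free for the paddle. A roller that runs back down from far up jumps this ridge.
- stop_zone (a point): Channel floor at track x = 62 mm. A stop is clamped here, NOT measured: its ridge (1.8 mm high, at most 6 N to pass) lies within 28 mm of this point either way; find it by feel. A fixed steel block (34 mm high, 22 long) has its face 26 mm uphill of that ridge. The roller seats between them, centre 9 to 10 mm past the ridge; pushed on against the block the force climbs by 2 N or more per mm.
- paddle: Hand paddle standing in the tray: slippery white nylon block 30 mm (x) by 40 (y) by 36 high, on top a flat wooden handle 12 mm thick (x), 32 wide (y), 36 to 116 mm above the underside. Origin: centre of the underside, z up. Either nylon face (+x or -x) pushes the roller. 0.11 kg. Gripped across the 12 mm thickness, 85 mm above the underside, the fingers clear the track.
- tray: Shallow open dark steel tray, 130 x 130 mm, fixed to the bench, walls 4 mm thick and 12 mm high, floor 4 mm above the bench. Origin at the centre of its underside; x, y along its sides, z up.
- wrench: Bystander: open-ended steel wrench lying on the bench; leave it alone.
- bush: Bystander: brass bush, a ring 52 mm across and 35 mm high, standing on the bench; leave it alone.
- spare_pin: Bystander: plain steel pin, 22 mm diameter, 75 mm tall, standing upright on the bench; leave it alone.
- oilcan: Bystander: closed grey can, 60 mm across, 85 mm tall, standing upright; leave it alone.
- bolt: Bystander: dark bolt 50 mm tall standing on its 28 mm wide head; leave it alone.
There are look-alikes about, which are no part of the job. There is more than one size of the paddle; the one meant has the size given above.

How it is judged:
By the outcome, as a careful person would: the job done as asked, in the order asked, and still so for the second after the job is handed in, with the robot touching nothing.
It also fails if it takes over 72 s, if anything falls off the work surface, if the arm or the gripper's body presses on something with over 40 N, if the wrist force passes 120 N, or if a joint passes its speed limit or range.

## Working session

There is one attempt and no reset: what is moved stays moved. The work goes in short steps, Python scripts to look and compute and a tool call to move; the robot and the scene stay as the last step left them, time stands still between calls to the robot, and variables do not carry over. Pictures are saved under pics/ and viewed, at most 10 in all, crops included, and the job is handed in when it is done.

Besides the shell and the picture viewer there is one more tool, called after "Request:" as name([rows], argument=value, ...), one row to a line, values as JSON. send_rows: Moves the arm, as the interface text tells. Its arguments: {"type":"object","properties":{"increments":{"type":"array"},"grip":{"type":"number"},"grip_force":{"type":"number"}},"required":["increments"]}

```bash
mkdir -p pics; ls; python3 - <<'E'
from bench import r
import cv2
for n in("scene","top"):
    s=r.snapshot(n); cv2.imwrite(f"pics/{n}0.png",s["img"]); 
    import numpy as np
    print(n,s["fx"],s["fy"],s["cx"],s["cy"],s["D"],np.round(s["view"],3).tolist())
print(r.sense())
E
```

```text
pics
scene 406.1965110804747 406.1965110804747 320.55277113801776 203.45855993364748 [-0.02318086  0.          0.          0.          0.        ] [[0.026, 1.0, 0.014, 14.048], [0.807, -0.013, -0.59, -397.975], [-0.59, 0.027, -0.807, 1322.432], [0.0, 0.0, 0.0, 1.0]]
top 482.76255983538374 482.76255983538374 312.670732027693 204.3730603086393 [-0.11935043  0.          0.          0.          0.        ] [[-0.013, -1.0, -0.021, 16.507], [-0.983, 0.016, -0.184, 520.037], [0.184, 0.018, -0.983, 1145.969], [0.0, 0.0, 0.0, 1.0]]
{'time': 0.1, 'joint_pos': array([-7.78302630e+01,  7.51133087e+00,  8.53230350e+01, -6.40987943e-04,
        8.72631907e+01, -4.89096990e+00]), 'qd': array([ 0.00101776, -0.13088815, -0.09281331,  0.04639306,  0.04288013,
       -0.08525252]), 'joint_efforts': array([ 1.52442470e-03, -5.70952749e+01, -5.01940370e+01, -1.21952148e-04,
        8.21717520e-03,  3.19965443e-05]), 'tool_pos': array([ 175.9624764 , -573.08984552,  230.34366071]), 'tcp_rot': array([-1.79902744e+02, -7.67978870e-03,  1.70607315e+01]), 'ft_force': array([ 0.63197469, -0.46287516,  0.7850676 ]), 'wrist_torque': array([ 0.01457627, -0.01322544,  0.01568047]), 'grip_force': 0.0, 'finger_gap': 85.49940354732796}
```

View pics/scene0.png

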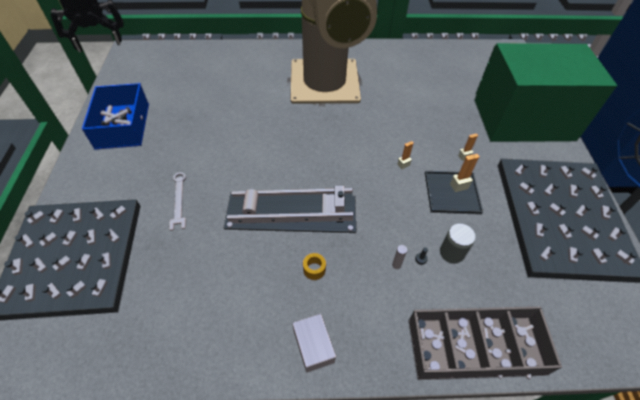

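View pics/top0.png

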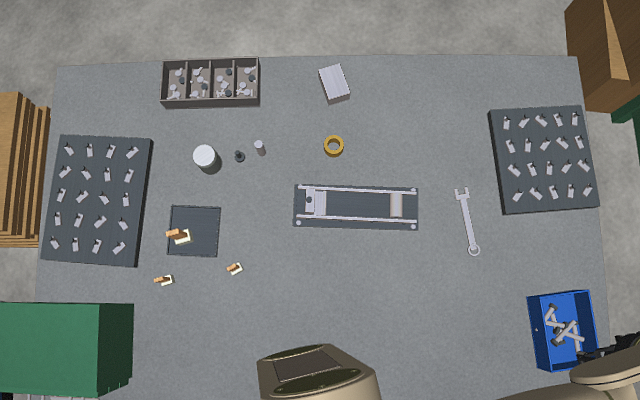

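Scene: paddle candidates in the top view are (178,236) in the tray, (164,280) and (234,268) on the bench. The one in the tray is clearly larger and fits. The roller is at (397,204) and the stop block at (310,200). Next I'll measure and view an enlarged crop.

```bash
cat > h.py <<'E'
from bench import r
import cv2, numpy as np
def ray(s,uv):
    K=np.array([[s["fx"],0,s["cx"]],[0,s["fy"],s["cy"]],[0,0,1]])
    p=cv2.undistortPoints(np.array(uv,float).reshape(-1,1,2),K,np.array(s["D"])).reshape(-1,2)
    V=np.array(s["view"]); R=V[:3,:3];t=V[:3,3]
    return -R.T@t, np.c_[p,np.ones(len(p))]@R
def plane(s,uv,z):
    c,d=ray(s,uv); return c+d*((z-c[2])/d[:,2])[:,None]
def cloud(s,x0,x1,y0,y1):
    v,u=np.mgrid[y0:y1,x0:x1]; uv=np.c_[u.ravel(),v.ravel()]
    c,d=ray(s,uv); z=s["z_map"][v.ravel(),u.ravel()].astype(float)
    return c+d*z[:,None], s["img"][v.ravel(),u.ravel()].astype(int), uv
E
python3 - <<'E'
from h import *
T=r.snapshot("top");S=r.snapshot("scene")
a=cv2.resize(T["img"][195:300,140:260],None,fx=4,fy=4,interpolation=cv2.INTER_CUBIC)
b=cv2.resize(T["img"][170:245,285:430],None,fx=480/145,fy=480/145,interpolation=cv2.INTER_CUBIC)[:170*1+80]
c=cv2.resize(S["img"][130:220,390:500],(480,393),interpolation=cv2.INTER_CUBIC)
o=np.zeros((600,800,3),np.uint8)
o[:315,:360]=cv2.resize(a,(360,315)); o[:300,380:780]=cv2.resize(c,(400,327))[:300]
d=cv2.resize(S["img"][175:240,215:365],(400,173),interpolation=cv2.INTER_CUBIC)
o[330:330+207,:400]=cv2.resize(b,(400,207)); o[330:503,400:]=d
cv2.imwrite("pics/crop1.png",o)
for nm,s,boxes in(("top",T,{"big":(160,222,200,250),"sm1":(150,270,178,292),"sm2":(222,258,246,280)}),("scene",S,{"big":(445,150,485,195),"sm2":(395,140,415,170),"sm1":(457,130,480,160)})):
  for k,(x0,y0,x1,y1) in boxes.items():
    P,C,uv=cloud(s,x0,x1,y0,y1)
    hsv=cv2.cvtColor(C.astype(np.uint8)[None],cv2.COLOR_BGR2HSV)[0]
    wood=(hsv[:,1]>110)&(hsv[:,0]<25)&(hsv[:,2]>90); ny=(hsv[:,1]<110)&(hsv[:,2]>185)
    for q,m in(("wood",wood),("nylon",ny)):
        if m.sum()>3: print(nm,k,q,m.sum(),"min",P[m].min(0).round(),"max",P[m].max(0).round(),"med",np.median(P[m],0).round(1),uv[m].mean(0).round(1))
# wood top (z-high) points
  x0,y0,x1,y1=boxes["big"];P,C,uv=cloud(s,x0,x1,y0,y1)
  for lo,hi in((105,130),(34,46)):
    m=(P[:,2]>lo)&(P[:,2]<hi)
    if m.sum()>4:
      rect=cv2.minAreaRect(P[m][:,:2].astype(np.float32)); print(nm,lo,m.sum(),rect,P[m].mean(0).round(1))
# roller
  x0,y0,x1,y1=(385,185,410,225) if nm=="top" else (235,180,265,220)
  P,C,uv=cloud(s,x0,x1,y0,y1); m=(P[:,2]>46)&(P[:,2]<70); print(nm,"roller",m.sum(),cv2.minAreaRect(P[m][:,:2].astype(np.float32)),P[m].mean(0).round(1),P[m][:,2].max())
# dark bodies: tray, track base
  for k,(x0,y0,x1,y1) in ({"tray":(155,195,232,262),"track":(285,175,425,240)} if nm=="top" else {"tray":(418,165,490,218),"track":(218,180,362,236)}).items():
    P,C,uv=cloud(s,x0,x1,y0,y1); m=(C.mean(1)<85)
    im=np.zeros((400,640),np.uint8); im[uv[m,1],uv[m,0]]=255
    n,l,st,_=cv2.connectedComponentsWithStats(im); i=1+st[1:,4].argmax()
    cn=np.array(np.where(l==i)).T[:,::-1]; h=cv2.convexHull(cn.astype(np.int32))
    w=plane(s,h.reshape(-1,2),12); print(nm,k,st[i],cv2.minAreaRect(w[:,:2].astype(np.float32)), "z med",np.median(P[m][:,2]))
E
```

```text
top big wood 102 min [437. 322.   7.] max [467. 380. 125.] med [442.1 330.2  97.3] [177.2 234.6]
top big nylon 123 min [429. 318.   2.] max [465. 391. 126.] med [441.9 333.4  41.6] [179.4 236. ]
top sm1 wood 37 min [334. 367.  44.] max [343. 389.  88.] med [338.5 371.5  76.7] [161.5 279.4]
top sm1 nylon 64 min [326. 365.   1.] max [351. 399.  90.] med [335.7 376.4  26.9] [164.5 280.3]
top sm2 wood 30 min [301. -13.  58.] max [ 372.  210. 1222.] med [364.  198.8  80.2] [233.3 267.8]
top sm2 nylon 65 min [352. 189.  -1.] max [379. 229.  87.] med [364.1 200.5  28.1] [234.9 268.4]
top 105 86 ((445.45465087890625, 337.9100036621094), (13.26517105102539, 32.05626678466797), 14.129974365234375) [444.9 336.2 118.1]
top 34 95 ((445.96099853515625, 337.520263671875), (30.460128784179688, 40.158775329589844), 15.16528606414795) [442.5 331.4  39.8]
top roller 280 ((515.4356079101562, -197.36001586914062), (30.03278350830078, 60.1297721862793), 87.32972717285156) [ 515.  -196.7   53.3] 59.68867823392429
top tray [169 206  52  24 102] ((497.6897888183594, 313.5997009277344), (131.54098510742188, 6
[... 846 characters left out ...]
3.137157440185547, 29.5540771484375), 16.51183319091797) [448.6 334.9 116.2]
scene 34 111 ((404.288818359375, 343.34039306640625), (46.54586410522461, 127.58055114746094), 82.22122955322266) [452.1 334.9  39.7]
scene roller 256 ((516.5636596679688, -198.2951202392578), (30.32150650024414, 60.423465728759766), 88.11682891845703) [ 518.8 -197.7   53.2] 58.87268317454709
scene tray [ 425  165   57   49 1950] ((455.2318115234375, 317.9308776855469), (139.27403259277344, 163.2039031982422), 86.05860900878906) z med 5.093206383222196
scene track [ 224  192  132   41 1970] ((523.9053955078125, -101.40556335449219), (316.61260986328125, 120.5922622680664), 88.98509216308594) z med 26.585466586567577
```

View pics/crop1.png

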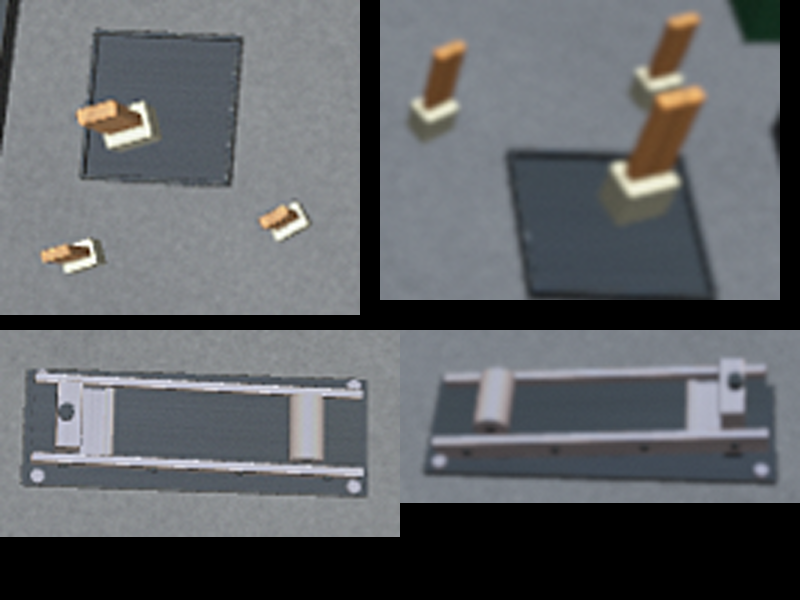

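The crop confirms it: the big paddle in the tray has a block of 30x40 and a handle top of 13x32 at z≈118, as given, while the other two are only about 88 mm tall. Now the track and tray axes.

```bash
python3 - <<'E'
from h import *
for n in("top","scene"):
    s=r.snapshot(n)
    P,C,uv=cloud(s,*((280,430,170,245) if n=="top" else (215,365,175,240)))
    P0=P
    c=np.array([521.,-101.]); a=np.radians(88)
    for it in range(6):
        u=np.array([np.cos(a),np.sin(a)]); v=np.array([-u[1],u[0]])
        X=(P[:,:2]-c)@u; Y=(P[:,:2]-c)@v; h=P[:,2]-(32+.09*X)
        m=(h>8)&(h<16)&(abs(Y)>28)&(abs(Y)<48)&(abs(X)<145)&((X>-75)|(X<-120))&((X<20))
        if it==0: m=(h>5)&(h<18)&(abs(Y)>20)&(abs(Y)<60)&(abs(X)<140)&(X<20)&(X>-75)
        A,B=[m&(Y>0),m&(Y<0)]
        M=np.c_[np.r_[X[A],X[B]],np.r_[np.ones(A.sum()),np.zeros(B.sum())],np.r_[np.zeros(A.sum()),np.ones(B.sum())]]
        k,y1,y2=np.linalg.lstsq(M,np.r_[Y[A],Y[B]],rcond=None)[0]
        a+=np.arctan(k); c=c+v*(y1+y2)/2
    u=np.array([np.cos(a),np.sin(a)]); v=np.array([-u[1],u[0]])
    X=(P[:,:2]-c)@u; Y=(P[:,:2]-c)@v; h=P[:,2]-(32+.09*X)
    w=(h>7)&(h<16)&(abs(Y)>30)&(abs(Y)<44)&(abs(X)<175)
    print(n,"yaw",np.degrees(a),"c",c,"sep",y1-y2,A.sum(),B.sum(),"X rails",np.percentile(X[w],[1,99]), "h med",np.median(h[m]))
    b=(abs(Y)<15)&(h>28)&(h<38); print(" block X",np.percentile(X[b],[3,97]),b.sum())
    q=(abs(Y)<26)&(h>26)&(h<34)&(X<-60); print(" roller X,Y",X[q].min(),X[q].max(),Y[q].min(),Y[q].max(), "top at",X[q].mean(),h[q].max())
    f=(abs(Y)<25)&(abs(h)<6)&(X>-70)&(X<20); print(" floor h",np.median(h[f]))
    pl=(abs(Y)<25)&(C.mean(1)>150)&(h<15)&(X>0); print(" plate X",np.percentile(X[pl],[2,98]))
    base=(C.mean(1)<80)&(P[:,2]<20)&(P[:,2]>3); print(" base X",np.percentile(X[base],[.5,99.5]),"Y",np.percentile(Y[base],[.5,99.5]),np.median(P[base,2]))
    P,C,uv=cloud(s,*((155,232,195,262) if n=="top" else (418,490,165,218)))
    m=(C.mean(1)<88)&(P[:,2]>1)&(P[:,2]<16)&(P[:,1]>200)
    R=cv2.minAreaRect(P[m][:,:2].astype(np.float32)); print(" tray",R)
E
```

```text
top yaw 87.20264624316506 c [ 519.98617672 -100.96732556] sep 71.97116028009299 148 143 X rails [-147.00548752  146.92878638] h med 12.276380516951875
 block X [-105.65149235  125.98634425] 166
 roller X,Y -111.26312477206277 -80.86876121317057 -25.817418151399277 25.579952087808195 top at -96.58866010864577 33.76874080241088
 floor h 0.36858574542071665
 plate X [ 79.01924993 138.40127526]
 base X [-156.4961563   153.49896328] Y [-54.76792541  54.40744218] 9.1006376716648
 tray ((466.054443359375, 315.767333984375), (129.8999481201172, 130.97398376464844), 86.80021667480469)
scene yaw 86.95159393697196 c [ 522.05785969 -101.03344744] sep 72.1944932457971 164 189 X rails [-147.31193552  144.09429538] h med 12.131632430976232
 block X [-109.18653269  124.36182205] 149
 roller X,Y -111.3488146687859 -84.78971812935588 -25.933226843030663 25.867623371297533 top at -97.69007550829328 33.983188184372295
 floor h 0.732477424951087
 plate X [ 78.19921199 105.01272017]
 base X [-156.0460447  156.3900134] Y [-54.76772483  38.89105308] 8.674251247815505
 tray ((465.1932067871094, 315.23822021484375), (129.5201873779297, 131.1517333984375), 86.63984680175781)
```

Request:
send_rows([
  [45,-36,0,0,0,0],
  [45,-36,0,0,0,0],
  [45,-36,0,0,0,0],
  [45,-36,0,0,0,0],
  [45,-36,0,0,0,0],
], grip=-1)

```text
time: 0.92
tool_pos: [339.1, -333.9, 231.4]
tcp_rot: [180.0, -0.0, 17.0]
ft_force: [0.6, 0.1, 0.3]
finger_gap: 85.5
grip_force: 0.0
```

Request:
send_rows([
  [45,-36,0,0,0,0],
  [45,-36,0,0,0,0],
  [45,-36,0,0,0,0],
  [45,-36,0,0,0,0],
  [45,-36,0,0,0,0],
])

```text
time: 1.55
tool_pos: [501.5, -95.7, 231.6]
tcp_rot: [180.0, -0.0, 17.1]
ft_force: [1.0, -1.6, -0.9]
finger_gap: 85.5
grip_force: 0.0
```

Request:
send_rows([
  [10,-54,0,0,0,0],
  [10,-54,0,0,0,0],
  [10,-54,0,0,0,0],
  [10,-54,0,0,0,0],
  [10,-54,0,0,0,0],
])

```text
time: 2.17
tool_pos: [468.8, 177.1, 231.5]
tcp_rot: [180.0, -0.0, 17.1]
ft_force: [-0.4, 0.2, 0.2]
finger_gap: 85.2
grip_force: 0.0
```

Request:
send_rows([
  [9,-54,0,0,0,0],
  [9,-54,0,0,0,0],
  [9,-54,0,0,0,0],
  [0,0,0,0,0,-0.17],
  [0,0,0,0,0,-0.17],
])

```text
time: 2.8
tool_pos: [447.0, 339.1, 231.0]
tcp_rot: [-180.0, 0.0, 37.0]
ft_force: [-0.9, 0.1, -0.2]
finger_gap: 85.1
grip_force: 0.0
```

Request:
send_rows([
  [0,0,0,0,0,-0.17],
  [0,0,0,0,0,-0.17],
  [0,0,0,0,0,-0.17],
  [0,0,0,0,0,-0.17],
  [0,0,0,0,0,-0.17],
])

```text
time: 3.42
tool_pos: [447.4, 338.2, 231.2]
tcp_rot: [-180.0, 0.0, 85.6]
ft_force: [0.5, -0.0, 0.0]
finger_gap: 85.5
grip_force: 0.0
```

Request:
send_rows([
  [0,0,0,0,0,-0.17],
  [0,0,0,0,0,-0.17],
  [0,0,0,0,0,0],
  [0,0,0,0,0,0],
])

```text
time: 3.92
tool_pos: [447.5, 338.2, 231.3]
tcp_rot: [-180.0, -0.0, 104.5]
ft_force: [0.3, -0.5, -0.0]
finger_gap: 85.2
grip_force: 0.0
```

Request:
send_rows([
  [-1,-2,35,0,0,0],
  [0,0,40,0,0,0],
  [0,0,40,0,0,0],
  [0,0,30,0,0,0],
  [0,0,16,0,0,0],
])

```text
time: 4.55
tool_pos: [444.8, 336.1, 68.3]
tcp_rot: [-179.9, 0.0, 104.6]
ft_force: [1.1, -0.4, 0.3]
finger_gap: 85.2
grip_force: 0.0
```

Request:
send_rows([
  [0,0,0,0,0,0],
  [0,0,0,0,0,0],
  [0,0,0,0,0,0],
  [0,0,0,0,0,0],
  [0,0,0,0,0,0],
], grip=1, grip_force=100)

```text
time: 5.18
tool_pos: [446.6, 337.2, 71.5]
tcp_rot: [179.9, -0.0, 104.7]
ft_force: [-0.3, -0.8, 5.9]
finger_gap: 10.9
grip_force: 98.0
```

Request:
send_rows([
  [0,0,0,0,0,0],
  [0,0,0,0,0,0],
  [0,0,0,0,0,0],
  [0,0,0,0,0,0],
])

```text
time: 5.68
tool_pos: [446.6, 337.2, 71.6]
tcp_rot: [179.9, -0.0, 104.7]
ft_force: [0.3, 0.2, 5.8]
finger_gap: 10.8
grip_force: 98.0
```

Request:
send_rows([
  [0,0,-10,0,0,0],
  [0,0,-30,0,0,0],
  [0,0,-40,0,0,0],
  [0,0,-40,0,0,0],
  [0,0,0,0,0,-0.126],
], grip_force=120)

```text
time: 6.3
tool_pos: [447.8, 338.0, 195.3]
tcp_rot: [179.6, -0.1, 112.1]
ft_force: [-0.4, 1.0, -1.4]
finger_gap: 10.6
grip_force: 116.9
```

Request:
send_rows([
  [0,0,0,0,0,-0.162],
  [0,0,0,0,0,-0.162],
  [0,0,0,0,0,-0.162],
  [0,0,0,0,0,-0.162],
  [0,0,0,0,0,-0.162],
])

```text
time: 6.92
tool_pos: [445.5, 336.5, 190.4]
tcp_rot: [-180.0, -0.0, 158.7]
ft_force: [0.5, -0.6, -1.5]
finger_gap: 10.5
grip_force: 116.8
```

Request:
send_rows([
  [0,0,0,0,0,-0.162],
  [0,0,0,0,0,-0.162],
  [-4,-20,0,0,0,0],
  [-7,-41,0,0,0,0],
  [-7,-41,0,0,0,0],
])

```text
time: 7.55
tool_pos: [458.1, 231.9, 190.3]
tcp_rot: [-180.0, -0.0, 176.7]
ft_force: [1.4, -0.2, -0.4]
finger_gap: 10.9
grip_force: 117.0
```

Request:
send_rows([
  [-7,-41,0,0,0,0],
  [-7,-41,0,0,0,0],
  [-7,-41,0,0,0,0],
  [-7,-41,0,0,0,0],
  [-7,-41,0,0,0,0],
])

```text
time: 8.18
tool_pos: [481.7, 25.0, 190.4]
tcp_rot: [-180.0, -0.0, 176.7]
ft_force: [0.4, 0.1, -0.7]
finger_gap: 10.8
grip_force: 117.0
```

Request:
send_rows([
  [-7,-41,0,0,0,0],
  [-7,-41,0,0,0,0],
  [-7,-41,0,0,0,0],
  [-7,-41,0,0,0,0],
  [-7,-41,0,0,0,0],
])

```text
time: 8.8
tool_pos: [505.2, -181.4, 190.4]
tcp_rot: [-180.0, -0.0, 176.7]
ft_force: [-0.2, 0.9, -0.6]
finger_gap: 10.7
grip_force: 117.0
```

Request:
send_rows([
  [-2,-41,0,0,0,0],
  [0,-20,0,0,0,0],
  [0,0,0,0,0,0],
  [0,0,0,0,0,0],
])

```text
time: 9.3
tool_pos: [504.6, -239.5, 190.2]
tcp_rot: [180.0, -0.0, 176.9]
ft_force: [-0.7, -0.1, -1.9]
finger_gap: 10.7
grip_force: 117.1
```

```bash
cat > look.py <<'E'
import sys
from h import *
T=r.snapshot("top");S=r.snapshot("scene")
a=cv2.resize(T["img"][165:250,280:480],(800,340),interpolation=cv2.INTER_CUBIC)
b=cv2.resize(S["img"][130:240,180:370],(449,260),interpolation=cv2.INTER_CUBIC)
o=np.zeros((600,800,3),np.uint8);o[:340]=a;o[340:,:449]=b;cv2.imwrite(sys.argv[1],o)
q=r.sense(); print(q["tool_pos"].round(1),q["tcp_rot"].round(2),q["ft_force"].round(2),q["wrist_torque"].round(3))
E
python3 look.py pics/l1.png
```

```text
[ 504.9 -239.2  190.4] [179.98  -0.   176.96] [-1.46 -0.46 -0.5 ] [0.025 0.05  0.013]
```

View pics/l1.png

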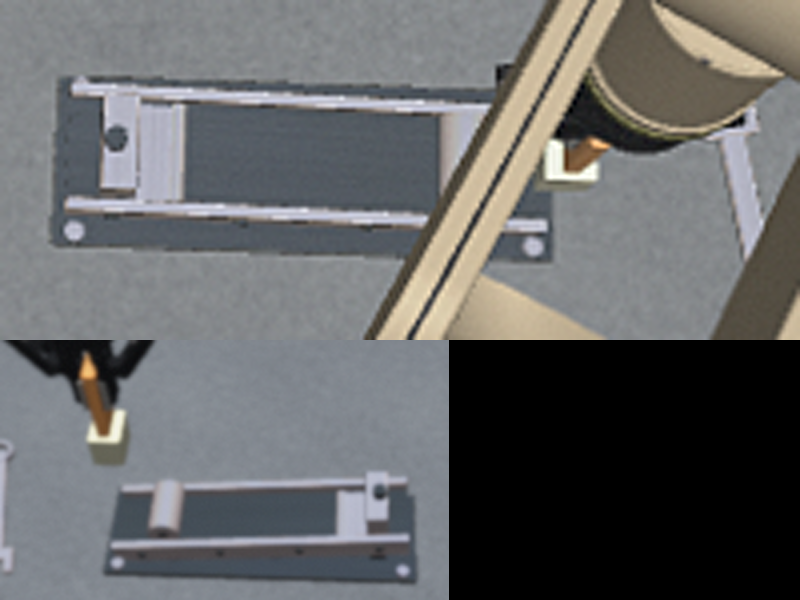

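The paddle hangs at the low end: its block is at (570,165) in the top crop and (108,437) in the scene crop. The roller is still at its start. The plate edge (185,150), about 26 mm before the block face, looks like the ridge at X≈77. Next I check the paddle's tilt and position in hand.

```bash
python3 - <<'E'
from h import *
s=r.snapshot("scene"); P,C,uv=cloud(s,205,245,130,190)
hsv=cv2.cvtColor(C.astype(np.uint8)[None],cv2.COLOR_BGR2HSV)[0]
c=np.array([521,-101.]);u=np.array([.0506,.9987]);v=np.array([-u[1],u[0]])
X=(P[:,:2]-c)@u;Y=(P[:,:2]-c)@v;z=P[:,2]
ok=(abs(X+140)<40)&(z>90)&(z<245)
m=ok&(hsv[:,1]>110)&(hsv[:,0]<25)
for lo in range(150,240,10):
    k=m&(z>=lo)&(z<lo+10)
    if k.sum()>2: print("wood",lo,k.sum(),X[k].min().round(1),X[k].max().round(1),X[k].mean().round(1),Y[k].mean().round(1))
b=ok&~(hsv[:,1]>110)&(C.mean(1)>110)&(z<175)
for lo in range(110,170,6):
    k=b&(z>=lo)&(z<lo+6)
    if k.sum()>2: print("ny",lo,k.sum(),X[k].min().round(1),X[k].max().round(1),Y[k].min().round(1),Y[k].max().round(1))
E
```

```text
wood 160 5 -141.3 -135.4 -137.9 0.6
wood 170 21 -142.6 -134.1 -137.3 -1.6
wood 180 21 -142.4 -134.4 -137.2 -2.6
wood 190 13 -143.5 -134.5 -137.7 -4.7
wood 200 19 -145.2 -134.6 -139.2 -5.0
wood 210 20 -145.5 -134.4 -139.3 -4.9
wood 220 20 -144.6 -134.5 -139.8 -4.7
wood 230 63 -149.2 -131.0 -141.3 1.1
ny 134 3 -155.1 -125.5 -9.5 27.5
ny 146 5 -126.1 -125.4 12.1 28.4
ny 152 31 -155.7 -125.2 -10.5 27.6
ny 158 102 -155.2 -125.3 -11.2 29.0
ny 164 9 -145.6 -134.1 -5.7 17.1
```

Request:
send_rows([
  [-9,0,10,0,0,0],
  [0,0,30,0,0,0],
  [0,0,25,0,0,0],
  [0,0,20,0,0,0],
  [0,0,10,0,0,0],
])

```text
time: 10.07
tool_pos: [513.4, -240.1, 93.5]
tcp_rot: [179.9, -0.1, 176.9]
ft_force: [-0.6, -0.6, -0.7]
finger_gap: 10.8
grip_force: 117.1
```

Request:
send_rows([
  [0,0,0,0,0,0],
  [0,0,0,0,0,0],
  [0,2,0,0,0,0],
  [0,2,0,0,0,0],
  [0,1,0,0,0,0],
])

```text
time: 10.7
tool_pos: [514.3, -235.7, 95.6]
tcp_rot: [-180.0, 0.0, 176.9]
ft_force: [0.4, 0.4, -1.6]
finger_gap: 10.8
grip_force: 117.1
```

Request:
send_rows([
  [0,1,0,0,0,0],
  [0,1,0,0,0,0],
  [0,1,0,0,0,0],
  [0,1,0,0,0,0],
  [0,1,0,0,0,0],
])

```text
time: 11.32
tool_pos: [514.4, -230.7, 95.3]
tcp_rot: [180.0, -0.0, 176.9]
ft_force: [-0.0, -0.1, -1.4]
finger_gap: 10.5
grip_force: 117.1
```

Request:
send_rows([
  [0,1,0,0,0,0],
  [0,1,0,0,0,0],
  [0,1,0,0,0,0],
  [0,1,0,0,0,0],
  [0,1,0,0,0,0],
])

```text
time: 11.95
tool_pos: [514.7, -225.8, 95.3]
tcp_rot: [-180.0, 0.0, 176.9]
ft_force: [-0.3, -0.6, -0.6]
finger_gap: 10.7
grip_force: 117.1
```

Request:
send_rows([
  [0,2,-0.18,0,0,0],
  [0,3,-0.27,0,0,0],
  [0,4,-0.36,0,0,0],
  [0,4,-0.36,0,0,0],
  [0,4,-0.36,0,0,0],
])

```text
time: 12.58
tool_pos: [515.6, -208.5, 96.9]
tcp_rot: [180.0, 0.0, 176.9]
ft_force: [-0.5, -0.6, -1.0]
finger_gap: 10.7
grip_force: 117.1
```

Request:
send_rows([
  [0,4,-0.36,0,0,0],
  [0,4,-0.36,0,0,0],
  [0,4,-0.36,0,0,0],
  [0,4,-0.36,0,0,0],
  [0,4,-0.36,0,0,0],
])

```text
time: 13.2
tool_pos: [516.6, -188.6, 98.6]
tcp_rot: [180.0, -0.0, 176.9]
ft_force: [-0.1, -0.3, -0.0]
finger_gap: 10.6
grip_force: 117.1
```

```bash
python3 look.py pics/l2.png
```

```text
[ 516.7 -188.3   98.6] [179.98  -0.   176.94] [ 0.57  0.09 -0.42] [-0.032  0.016  0.05 ]
```

View pics/l2.png

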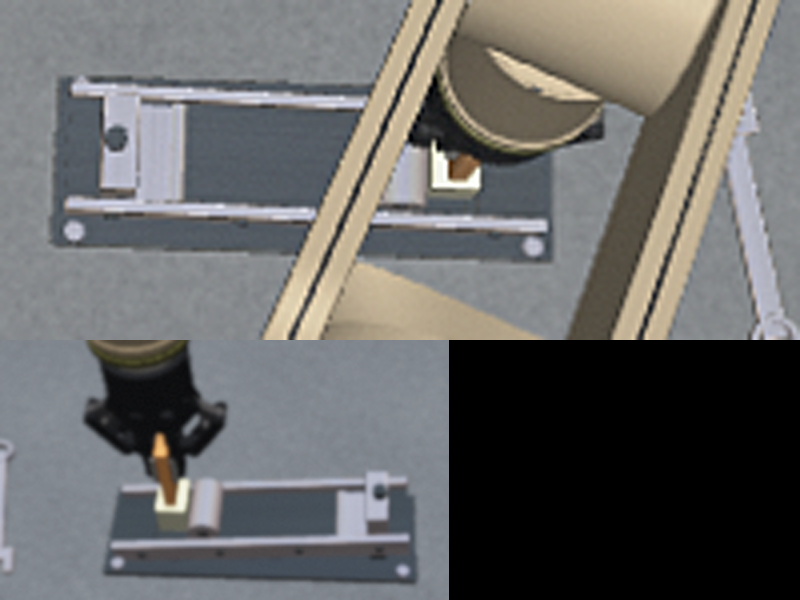

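The block (172,505) is pushing the roller (205,505) squarely up the slope. Continuing.

Request:
send_rows([
  [0,3,-0.27,0,0,0],
  [0,4,-0.36,0,0,0],
  [0,4,-0.36,0,0,0],
  [0,4,-0.36,0,0,0],
  [0,4,-0.36,0,0,0],
])

```text
time: 13.92
tool_pos: [517.7, -169.6, 100.4]
tcp_rot: [-180.0, 0.0, 176.9]
ft_force: [-0.9, -0.7, -2.0]
finger_gap: 10.2
grip_force: 117.1
```

Request:
send_rows([
  [0,4,-0.36,0,0,0],
  [0,4,-0.36,0,0,0],
  [0,4,-0.36,0,0,0],
  [0,4,-0.36,0,0,0],
  [0,4,-0.36,0,0,0],
])

```text
time: 14.55
tool_pos: [518.8, -149.7, 102.2]
tcp_rot: [180.0, 0.0, 176.9]
ft_force: [0.3, -0.4, -0.9]
finger_gap: 10.4
grip_force: 117.1
```

Request:
send_rows([
  [0,4,-0.36,0,0,0],
  [0,4,-0.36,0,0,0],
  [0,4,-0.36,0,0,0],
  [0,4,-0.36,0,0,0],
  [0,4,-0.36,0,0,0],
])

```text
time: 15.18
tool_pos: [519.8, -129.7, 104.0]
tcp_rot: [-180.0, 0.0, 176.9]
ft_force: [-0.5, 0.4, -1.1]
finger_gap: 10.7
grip_force: 117.1
```

Request:
send_rows([
  [0,4,-0.36,0,0,0],
  [0,4,-0.36,0,0,0],
  [0,4,-0.36,0,0,0],
  [0,4,-0.36,0,0,0],
  [0,4,-0.36,0,0,0],
])

```text
time: 15.8
tool_pos: [520.9, -109.7, 105.8]
tcp_rot: [180.0, 0.0, 176.9]
ft_force: [1.1, -1.2, -0.9]
finger_gap: 11.0
grip_force: 117.1
```

Request:
send_rows([
  [0,4,-0.36,0,0,0],
  [0,4,-0.36,0,0,0],
  [0,4,-0.36,0,0,0],
  [0,3,-0.27,0,0,0],
  [0,2,-0.18,0,0,0],
])

```text
time: 16.42
tool_pos: [521.8, -92.8, 107.3]
tcp_rot: [180.0, 0.0, 176.9]
ft_force: [0.1, -0.4, -0.4]
finger_gap: 10.4
grip_force: 117.1
```

Request:
send_rows([
  [0,2,-0.18,0,0,0],
  [0,2,-0.18,0,0,0],
  [0,2,-0.18,0,0,0],
  [0,2,-0.18,0,0,0],
  [0,2,-0.18,0,0,0],
])

```text
time: 17.05
tool_pos: [522.4, -82.9, 108.2]
tcp_rot: [180.0, 0.0, 176.9]
ft_force: [0.2, -0.4, -0.7]
finger_gap: 10.5
grip_force: 117.1
```

Request:
send_rows([
  [0,2,-0.18,0,0,0],
  [0,2,-0.18,0,0,0],
  [0,2,-0.18,0,0,0],
  [0,2,-0.18,0,0,0],
  [0,1,-0.09,0,0,0],
])

```text
time: 17.68
tool_pos: [522.8, -73.9, 109.0]
tcp_rot: [-180.0, -0.0, 176.9]
ft_force: [-0.4, -1.1, -1.1]
finger_gap: 10.6
grip_force: 117.1
```

Request:
send_rows([
  [0,1,-0.09,0,0,0],
  [0,1,-0.09,0,0,0],
  [0,1,-0.09,0,0,0],
  [0,1,-0.09,0,0,0],
  [0,1,-0.09,0,0,0],
])

```text
time: 18.3
tool_pos: [523.1, -69.0, 109.4]
tcp_rot: [-180.0, -0.0, 176.9]
ft_force: [0.2, -1.1, -1.3]
finger_gap: 10.7
grip_force: 117.1
```

Request:
send_rows([
  [0,1,-0.09,0,0,0],
  [0,1,-0.09,0,0,0],
  [0,1,-0.09,0,0,0],
])

```text
time: 18.68
tool_pos: [523.3, -66.0, 109.7]
tcp_rot: [-180.0, 0.0, 176.9]
ft_force: [-0.5, -0.7, -0.5]
finger_gap: 10.8
grip_force: 117.1
```

Now 1 mm steps, two or three per reading, watching the force.

Request:
send_rows([
  [0,1,-0.09,0,0,0],
  [0,1,-0.09,0,0,0],
])

```text
time: 18.92
tool_pos: [523.4, -64.0, 109.9]
tcp_rot: [180.0, -0.0, 176.9]
ft_force: [-0.9, -0.4, -0.9]
finger_gap: 10.0
grip_force: 117.1
```

Request:
send_rows([
  [0,1,-0.09,0,0,0],
  [0,1,-0.09,0,0,0],
])

```text
time: 19.18
tool_pos: [523.5, -62.0, 110.0]
tcp_rot: [180.0, -0.0, 176.9]
ft_force: [-0.1, -1.1, -1.3]
finger_gap: 10.7
grip_force: 117.1
```

Request:
send_rows([
  [0,1,-0.09,0,0,0],
])

```text
time: 19.3
tool_pos: [523.5, -61.0, 110.2]
tcp_rot: [180.0, -0.0, 176.9]
ft_force: [0.2, 0.2, -0.6]
finger_gap: 10.6
grip_force: 117.1
```

Request:
send_rows([
  [0,1,-0.09,0,0,0],
])

```text
time: 19.42
tool_pos: [523.6, -60.0, 110.3]
tcp_rot: [180.0, 0.0, 176.9]
ft_force: [-0.9, 0.1, -0.9]
finger_gap: 10.5
grip_force: 117.1
```

Request:
send_rows([
  [0,1,-0.09,0,0,0],
])

```text
time: 19.55
tool_pos: [523.7, -59.4, 110.4]
tcp_rot: [-180.0, 0.0, 176.9]
ft_force: [-0.5, -3.3, -0.4]
finger_gap: 10.6
grip_force: 117.1
```

Request:
send_rows([
  [0,1,-0.09,0,0,0],
])

```text
time: 19.68
tool_pos: [523.8, -58.3, 110.5]
tcp_rot: [-180.0, 0.0, 176.9]
ft_force: [-1.3, -2.4, -0.4]
finger_gap: 10.4
grip_force: 117.1
```

Request:
send_rows([
  [0,1,-0.09,0,0,0],
])

```text
time: 19.8
tool_pos: [523.8, -57.1, 110.6]
tcp_rot: [-180.0, 0.0, 176.9]
ft_force: [-0.5, -1.9, -1.0]
finger_gap: 10.4
grip_force: 117.1
```

Request:
send_rows([
  [0,1,-0.09,0,0,0],
])

```text
time: 19.92
tool_pos: [523.8, -55.9, 110.6]
tcp_rot: [180.0, -0.0, 176.9]
ft_force: [-0.4, -1.8, 0.1]
finger_gap: 10.7
grip_force: 117.1
```

Request:
send_rows([
  [0,1,-0.09,0,0,0],
])

```text
time: 20.05
tool_pos: [523.8, -54.9, 110.7]
tcp_rot: [180.0, -0.0, 176.9]
ft_force: [-0.8, -1.1, -1.6]
finger_gap: 10.4
grip_force: 117.1
```

Request:
send_rows([
  [0,1,-0.09,0,0,0],
])

```text
time: 20.18
tool_pos: [523.9, -53.9, 110.8]
tcp_rot: [180.0, -0.0, 176.9]
ft_force: [-0.2, -0.7, -1.1]
finger_gap: 10.8
grip_force: 117.1
```

Request:
send_rows([
  [0,1,-0.09,0,0,0],
])

```text
time: 20.3
tool_pos: [523.9, -52.9, 110.8]
tcp_rot: [180.0, -0.0, 176.9]
ft_force: [-0.2, -1.2, -1.0]
finger_gap: 10.5
grip_force: 117.1
```

Request:
send_rows([
  [0,1,-0.09,0,0,0],
])

```text
time: 20.42
tool_pos: [524.0, -51.9, 111.0]
tcp_rot: [180.0, -0.0, 176.9]
ft_force: [0.4, -1.3, -1.0]
finger_gap: 10.6
grip_force: 117.2
```

Request:
send_rows([
  [0,1,-0.09,0,0,0],
])

```text
time: 20.55
tool_pos: [524.0, -50.9, 111.0]
tcp_rot: [180.0, -0.0, 176.9]
ft_force: [-0.4, -0.7, -1.2]
finger_gap: 10.6
grip_force: 117.1
```

Request:
send_rows([
  [0,1,-0.09,0,0,0],
])

```text
time: 20.68
tool_pos: [524.1, -49.9, 111.1]
tcp_rot: [180.0, -0.0, 176.9]
ft_force: [-0.2, 0.4, -1.2]
finger_gap: 10.8
grip_force: 117.1
```

Request:
send_rows([
  [0,1,-0.09,0,0,0],
])

```text
time: 20.8
tool_pos: [524.2, -48.9, 111.2]
tcp_rot: [180.0, -0.0, 176.9]
ft_force: [1.1, -0.3, -1.0]
finger_gap: 10.7
grip_force: 117.1
```

Request:
send_rows([
  [0,1,-0.09,0,0,0],
])

```text
time: 20.92
tool_pos: [524.2, -47.9, 111.3]
tcp_rot: [180.0, -0.0, 176.9]
ft_force: [0.4, 0.1, -1.1]
finger_gap: 10.6
grip_force: 117.1
```

Request:
send_rows([
  [0,0.5,0,0,0,0],
])

```text
time: 21.05
tool_pos: [524.3, -47.5, 111.3]
tcp_rot: [180.0, 0.0, 176.9]
ft_force: [-0.4, -0.4, -0.6]
finger_gap: 10.7
grip_force: 117.1
```

Request:
send_rows([
  [0,0.5,0,0,0,0],
])

```text
time: 21.18
tool_pos: [524.3, -47.0, 111.3]
tcp_rot: [180.0, 0.0, 176.9]
ft_force: [0.1, -0.3, -1.2]
finger_gap: 10.6
grip_force: 117.1
```

Request:
send_rows([
  [0,0.5,0,0,0,0],
])

```text
time: 21.3
tool_pos: [524.3, -46.5, 111.3]
tcp_rot: [180.0, -0.0, 176.9]
ft_force: [-0.4, -0.4, -1.0]
finger_gap: 10.5
grip_force: 117.1
```

Request:
send_rows([
  [0,0.5,0,0,0,0],
])

```text
time: 21.42
tool_pos: [524.3, -46.1, 111.3]
tcp_rot: [-180.0, -0.0, 176.9]
ft_force: [-0.5, -0.0, -0.3]
finger_gap: 11.0
grip_force: 117.1
```

Request:
send_rows([
  [0,0.5,0,0,0,0],
])

```text
time: 21.55
tool_pos: [524.4, -45.5, 111.3]
tcp_rot: [180.0, 0.0, 176.9]
ft_force: [-0.5, 0.6, 0.2]
finger_gap: 10.4
grip_force: 117.1
```

Request:
send_rows([
  [0,0.5,0,0,0,0],
])

```text
time: 21.68
tool_pos: [524.4, -45.0, 111.3]
tcp_rot: [180.0, 0.0, 176.9]
ft_force: [-0.3, 0.4, -0.7]
finger_gap: 10.9
grip_force: 117.1
```

Request:
send_rows([
  [0,0.5,0,0,0,0],
])

```text
time: 21.8
tool_pos: [524.4, -44.5, 111.3]
tcp_rot: [180.0, -0.0, 176.9]
ft_force: [0.4, 0.6, -1.1]
finger_gap: 10.4
grip_force: 117.1
```

Request:
send_rows([
  [0,0.5,0,0,0,0],
])

```text
time: 21.92
tool_pos: [524.5, -44.0, 111.3]
tcp_rot: [-180.0, -0.0, 176.9]
ft_force: [-1.1, -0.6, -1.3]
finger_gap: 10.7
grip_force: 117.1
```

Request:
send_rows([
  [0,0.5,0,0,0,0],
])

```text
time: 22.05
tool_pos: [524.5, -43.5, 111.3]
tcp_rot: [180.0, 0.0, 176.9]
ft_force: [-0.4, 0.0, -1.4]
finger_gap: 10.6
grip_force: 117.1
```

Request:
send_rows([
  [0,0.5,0,0,0,0],
])

```text
time: 22.18
tool_pos: [524.5, -43.0, 111.3]
tcp_rot: [180.0, 0.0, 176.9]
ft_force: [-0.4, -0.6, -1.1]
finger_gap: 10.8
grip_force: 117.1
```

Request:
send_rows([
  [0,0.5,0,0,0,0],
])

```text
time: 22.3
tool_pos: [524.5, -42.6, 111.3]
tcp_rot: [-180.0, 0.0, 176.9]
ft_force: [0.3, 0.1, -1.5]
finger_gap: 10.7
grip_force: 117.1
```

Request:
send_rows([
  [0,0.5,0,0,0,0],
])

```text
time: 22.42
tool_pos: [524.6, -42.1, 111.3]
tcp_rot: [-180.0, 0.0, 176.9]
ft_force: [-1.1, -0.5, -0.5]
finger_gap: 10.6
grip_force: 117.1
```

Request:
send_rows([
  [0,0.5,0,0,0,0],
])

```text
time: 22.55
tool_pos: [524.6, -41.6, 111.3]
tcp_rot: [-180.0, -0.0, 176.9]
ft_force: [-0.2, -0.8, -1.8]
finger_gap: 10.6
grip_force: 117.1
```

Request:
send_rows([
  [0,0.5,0,0,0,0],
])

```text
time: 22.68
tool_pos: [524.6, -41.1, 111.3]
tcp_rot: [-180.0, 0.0, 176.9]
ft_force: [-0.3, -0.0, -1.4]
finger_gap: 10.5
grip_force: 117.1
```

Request:
send_rows([
  [0,0.5,0,0,0,0],
])

```text
time: 22.8
tool_pos: [524.7, -40.6, 111.3]
tcp_rot: [-180.0, 0.0, 176.9]
ft_force: [0.8, -2.8, -1.9]
finger_gap: 11.0
grip_force: 117.1
```

Request:
send_rows([
  [0,0.5,0,0,0,0],
])

```text
time: 22.92
tool_pos: [524.7, -40.5, 111.4]
tcp_rot: [-180.0, 0.0, 176.9]
ft_force: [-0.8, -3.8, -1.2]
finger_gap: 10.6
grip_force: 117.1
```

```bash
python3 look.py pics/l3.png
```

```text
[524.7 -40.5 111.4] [-179.96    0.    176.91] [-0.92 -3.15 -0.96] [-0.793  0.073  0.008]
```

View pics/l3.png

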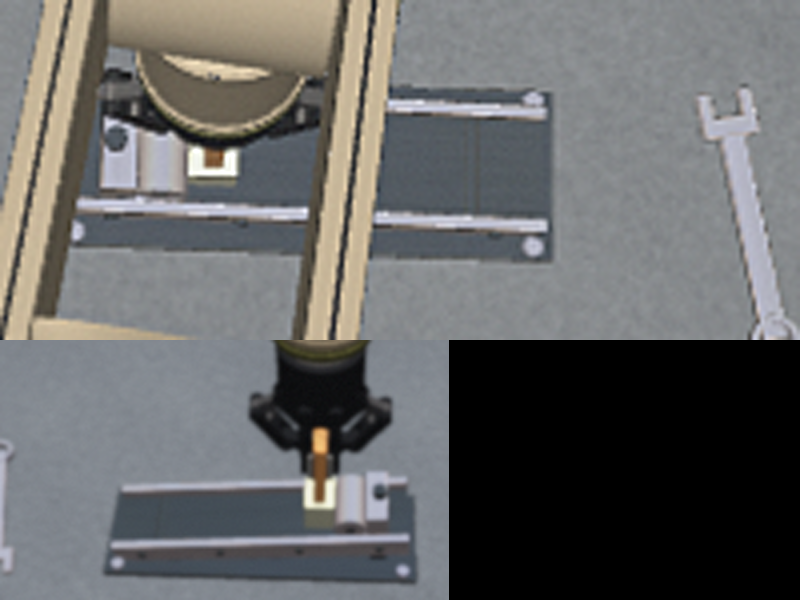

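The roller (162,165 top / 350,500 scene) sits between the ridge plate edge and the stop block, with the paddle's nylon block behind it. The force is climbing, so this is the stop. Ramping up.

Request:
send_rows([
  [0,0.5,0,0,0,0],
])

```text
time: 23.15
tool_pos: [524.7, -40.2, 111.4]
tcp_rot: [-179.9, 0.0, 176.9]
ft_force: [-1.1, -6.1, -0.1]
finger_gap: 10.8
grip_force: 117.2
```

Request:
send_rows([
  [0,0.5,0,0,0,0],
])

```text
time: 23.28
tool_pos: [524.7, -40.1, 111.4]
tcp_rot: [-179.9, 0.0, 176.9]
ft_force: [-1.0, -7.5, 1.0]
finger_gap: 10.5
grip_force: 117.2
```

Request:
send_rows([
  [0,0.3,0,0,0,0],
])

```text
time: 23.4
tool_pos: [524.7, -40.0, 111.4]
tcp_rot: [-179.9, 0.0, 176.9]
ft_force: [-1.4, -8.9, -0.0]
finger_gap: 10.9
grip_force: 117.2
```

Request:
send_rows([
  [0,0.4,0,0,0,0],
])

```text
time: 23.52
tool_pos: [524.7, -39.9, 111.4]
tcp_rot: [-179.8, 0.0, 176.9]
ft_force: [-1.0, -9.6, 0.4]
finger_gap: 10.8
grip_force: 117.2
```

Request:
send_rows([
  [0,0,0,0,0,0],
])

```text
time: 23.65
tool_pos: [524.7, -39.9, 111.5]
tcp_rot: [-179.8, 0.0, 176.9]
ft_force: [-0.9, -9.7, -0.4]
finger_gap: 10.7
grip_force: 117.2
```

Request:
send_rows([
  [0,0.4,0,0,0,0],
  [0,0,0,0,0,0],
])

```text
time: 23.9
tool_pos: [524.7, -39.8, 111.5]
tcp_rot: [-179.8, 0.0, 176.9]
ft_force: [-1.1, -10.0, -1.0]
finger_gap: 10.6
grip_force: 117.2
```

Request:
send_rows([
  [0,0,0,0,0,0],
  [0,0,0,0,0,0],
])

```text
time: 24.15
tool_pos: [524.7, -39.8, 111.5]
tcp_rot: [-179.8, 0.0, 176.9]
ft_force: [-0.9, -10.2, -0.3]
finger_gap: 10.5
grip_force: 117.2
```

Request:
send_rows([
  [0,0,0,0,0,0],
  [0,0,0,0,0,0],
])

```text
time: 24.4
tool_pos: [524.7, -39.8, 111.5]
tcp_rot: [-179.8, 0.0, 176.9]
ft_force: [-1.8, -10.4, -0.0]
finger_gap: 10.6
grip_force: 117.2
```

Request:
send_rows([
  [0,0,0,0,0,0],
  [0,0,0,0,0,0],
])

```text
time: 24.65
tool_pos: [524.7, -39.8, 111.5]
tcp_rot: [-179.8, 0.0, 176.9]
ft_force: [-1.1, -10.8, 0.2]
finger_gap: 10.5
grip_force: 117.2
```

Request:
send_rows([
  [0,0.2,0,0,0,0],
  [0,0,0,0,0,0],
  [0,0,0,0,0,0],
])

```text
time: 25.02
tool_pos: [524.7, -39.8, 111.5]
tcp_rot: [-179.8, 0.0, 176.9]
ft_force: [-0.9, -10.2, -1.0]
finger_gap: 10.7
grip_force: 117.2
```

Request:
send_rows([
  [0,0,0,0,0,0],
  [0,0,0,0,0,0],
  [0,0,0,0,0,0],
])

```text
time: 25.4
tool_pos: [524.7, -39.8, 111.5]
tcp_rot: [-179.8, 0.0, 176.9]
ft_force: [-1.3, -10.8, -0.2]
finger_gap: 10.4
grip_force: 117.2
```

Request:
send_rows([
  [0,0,0,0,0,0],
  [0,0,0,0,0,0],
])

```text
time: 25.65
tool_pos: [524.7, -39.8, 111.5]
tcp_rot: [-179.8, 0.0, 176.9]
ft_force: [-1.6, -10.1, -1.4]
finger_gap: 10.8
grip_force: 117.2
```

Request:
send_rows([
  [0,0.5,0,0,0,0],
  [0,0,0,0,0,0],
])

```text
time: 25.9
tool_pos: [524.8, -39.6, 111.5]
tcp_rot: [-179.8, 0.0, 176.9]
ft_force: [-2.0, -12.4, 0.2]
finger_gap: 10.7
grip_force: 117.2
```

```bash
python3 -c "
from bench import r
import numpy as np
q=r.sense();print(q['ft_force'],q['wrist_torque'],q['tool_pos'],q['tcp_rot'])
fs=[]
for i in range(4):
    r.snapshot('top'); fs.append(r.sense()['ft_force'])
print(np.round(fs,1))"
```

```text
[ -2.00362295 -12.42279916   0.24556356] [-2.77649595  0.33137248  0.03227081] [524.75640997 -39.61681991 111.5465997 ] [-1.79769711e+02  7.54617606e-03  1.76888121e+02]
[[ -2.5 -11.7  -0.1]
 [ -1.3 -11.6   0.2]
 [ -1.8 -12.7  -0.6]
 [ -1.1 -12.1   0.1]]
```

Request:
send_rows([
  [0,-0.1,0,0,0,0],
  [0,0,0,0,0,0],
  [0,0,0,0,0,0],
  [0,0,0,0,0,0],
  [0,0,0,0,0,0],
])

```text
time: 26.72
tool_pos: [524.7, -39.7, 111.5]
tcp_rot: [-179.8, 0.0, 176.9]
ft_force: [-0.7, -11.5, -0.3]
finger_gap: 10.5
grip_force: 117.2
```

Request:
send_rows([
  [0,-0.5,0,0,0,0],
  [0,-0.5,0,0,0,0],
  [0,-0.5,0,0,0,0],
  [0,-0.5,0,0,0,0],
  [0,-0.5,0,0,0,0],
])

```text
time: 27.35
tool_pos: [524.7, -40.3, 111.4]
tcp_rot: [-180.0, 0.0, 176.9]
ft_force: [-0.5, -3.9, 0.1]
finger_gap: 10.7
grip_force: 117.7
```

Request:
send_rows([
  [0,-1,0,0,0,0],
  [0,-1,0,0,0,0],
  [0,-2,0,0,0,0],
  [0,-4,0,0,0,0],
  [0,-6,0,0,0,0],
])

```text
time: 27.98
tool_pos: [523.9, -54.0, 111.3]
tcp_rot: [180.0, 0.0, 176.9]
ft_force: [0.2, 0.1, -1.1]
finger_gap: 10.2
grip_force: 117.7
```

Request:
send_rows([
  [0,-8,-10,0,0,0],
  [0,0,-20,0,0,0],
  [0,0,-30,0,0,0],
  [0,0,-30,0,0,0],
  [0,0,0,0,0,0],
])

```text
time: 28.6
tool_pos: [525.5, -62.8, 205.2]
tcp_rot: [-179.9, 0.4, 176.9]
ft_force: [-0.0, 0.2, -1.2]
finger_gap: 11.1
grip_force: 117.7
```

```bash
python3 look.py pics/l4.png; python3 - <<'E'
from h import *
s=r.snapshot("scene")
c=np.array([521,-101.]);u=np.array([.0506,.9987]);v=np.array([-u[1],u[0]])
P,C,uv=cloud(s,285,365,120,240)
X=(P[:,:2]-c)@u;Y=(P[:,:2]-c)@v;h=P[:,2]-32-.09*X
q=(abs(Y)<26)&(h>26)&(h<33.5)&(X>55)&(X<103);print("roller X",X[q].min(),X[q].max(),X[q].mean(),q.sum())
P,C,uv=cloud(s,250,340,60,200)
hsv=cv2.cvtColor(C.astype(np.uint8)[None],cv2.COLOR_BGR2HSV)[0]
X=(P[:,:2]-c)@u;Y=(P[:,:2]-c)@v;z=P[:,2]
t=r.sense()["tool_pos"]; print("tcp XY",(t[:2]-c)@u,(t[:2]-c)@v,t[2])
m=(hsv[:,1]>110)&(hsv[:,0]<25)&(z>150)
for lo in range(160,260,12):
    k=m&(z>=lo)&(z<lo+12)
    if k.sum()>2: print("wood",lo,k.sum(),X[k].min().round(1),X[k].max().round(1),X[k].mean().round(1),Y[k].mean().round(1))
b=(hsv[:,1]<90)&(C.mean(1)>120)&(z>120)&(z<190)&(abs(X-30)<60)
for lo in range(125,190,6):
    k=b&(z>=lo)&(z<lo+6)
    if k.sum()>2: print("ny",lo,k.sum(),X[k].min().round(1),X[k].max().round(1),Y[k].min().round(1),Y[k].max().round(1),z[k].max().round(1))
E
```

```text
[523.6 -62.2 201.5] [-1.7999e+02  4.0000e-02  1.7690e+02] [-0.71 -0.06 -1.24] [ 0.01  -0.02  -0.026]
roller X 72.8329587376405 101.52786475859197 86.91500357293529 173
tcp XY 39.07154248982505 -0.02930747218489027 200.49201626689012
wood 172 9 33.9 40.3 37.4 -14.9
wood 184 16 33.9 40.3 37.0 -14.1
wood 196 17 34.2 42.6 38.5 -14.5
wood 208 22 32.4 42.8 37.6 -14.7
wood 220 25 32.6 42.9 37.8 -14.9
wood 232 29 30.3 43.0 36.6 -12.6
wood 244 89 29.3 47.0 37.5 -2.8
wood 256 5 29.6 47.4 43.2 -13.3
ny 155 3 52.2 52.2 0.5 2.4 159.5
ny 161 8 23.0 52.2 -18.5 13.6 166.8
ny 167 131 22.3 52.2 -20.2 19.6 172.8
ny 173 10 31.6 43.3 -16.1 11.3 178.4
ny 179 3 31.7 42.2 -14.0 -13.0 184.1
```

View pics/l4.png

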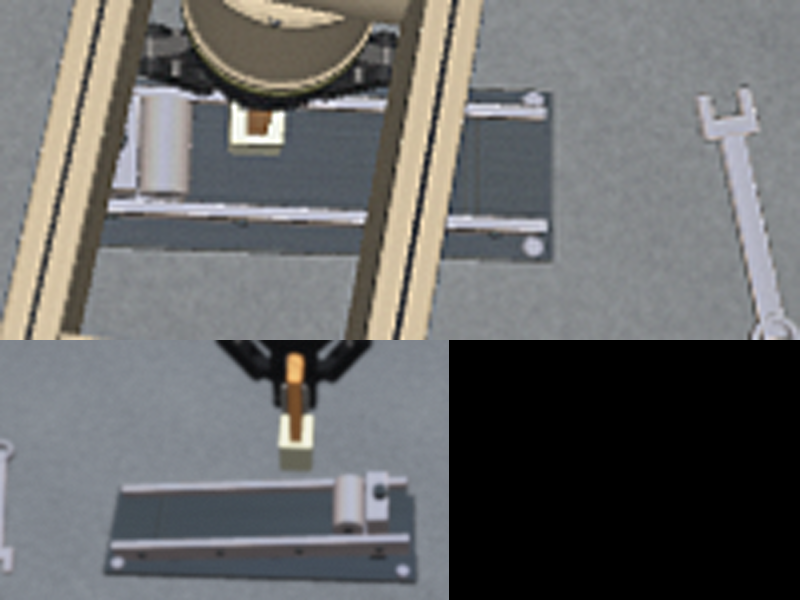

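The roller rests at (349,503) in the scene crop, at track X≈87 against the block after release, and the paddle hangs upright at (296,440). Returning it to the tray.

Request:
send_rows([
  [4,20,0,0,0,0],
  [9,40,0,0,0,0],
  [9,40,0,0,0,0],
  [9,40,0,0,0,0],
  [9,40,0,0,0,0],
])

```text
time: 29.38
tool_pos: [491.7, 122.2, 200.2]
tcp_rot: [180.0, -0.1, 176.9]
ft_force: [0.7, -0.3, -1.5]
finger_gap: 10.7
grip_force: 117.7
```

Request:
send_rows([
  [9,40,0,0,0,0],
  [9,40,0,0,0,0],
  [9,40,0,0,0,0],
  [9,40,0,0,0,0],
  [9,40,0,0,0,0],
])

```text
time: 30.0
tool_pos: [457.2, 324.0, 200.1]
tcp_rot: [-180.0, -0.1, 177.0]
ft_force: [0.8, 0.7, -1.2]
finger_gap: 10.3
grip_force: 117.7
```

Request:
send_rows([
  [1,0,10,0,0,0],
  [0,0,30,0,0,0],
  [0,0,30,0,0,0],
  [0,0,30,0,0,0],
  [0,0,15,0,0,0],
])

```text
time: 30.62
tool_pos: [456.0, 320.8, 83.2]
tcp_rot: [-179.8, -0.2, 176.9]
ft_force: [-0.6, -0.2, -1.1]
finger_gap: 10.7
grip_force: 117.9
```

Request:
send_rows([
  [0,0,5,0,0,0],
  [0,0,0,0,0,0],
  [0,0,0,0,0,0],
])

```text
time: 31.0
tool_pos: [458.9, 322.7, 82.7]
tcp_rot: [179.9, 0.1, 176.9]
ft_force: [0.1, -0.1, -1.3]
finger_gap: 10.8
grip_force: 117.9
```

Request:
send_rows([
  [0,0,4,0,0,0],
  [0,0,3,0,0,0],
  [0,0,2,0,0,0],
  [0,0,1,0,0,0],
  [0,0,0,0,0,0],
])

```text
time: 31.62
tool_pos: [458.3, 322.4, 71.6]
tcp_rot: [180.0, 0.0, 176.9]
ft_force: [0.6, 0.1, 0.6]
finger_gap: 10.3
grip_force: 118.4
```

Request:
send_rows([
  [0,0,0.5,0,0,0],
  [0,0,0,0,0,0],
])

```text
time: 31.88
tool_pos: [458.5, 322.5, 71.6]
tcp_rot: [180.0, 0.1, 176.9]
ft_force: [-0.0, -0.6, 4.7]
finger_gap: 10.6
grip_force: 118.8
```

Request:
send_rows([
  [0,0,0.5,0,0,0],
  [0,0,0,0,0,0],
])

```text
time: 32.12
tool_pos: [458.8, 322.7, 71.6]
tcp_rot: [179.9, 0.1, 176.9]
ft_force: [-0.9, -0.9, 7.7]
finger_gap: 10.8
grip_force: 119.3
```

Request:
send_rows([
  [0,0,-0.5,0,0,0],
  [0,0,0,0,0,0],
], grip_force=20)

```text
time: 32.38
tool_pos: [458.7, 322.6, 71.5]
tcp_rot: [180.0, 0.1, 176.9]
ft_force: [0.7, 0.8, 5.8]
finger_gap: 10.6
grip_force: 118.8
```

Request:
send_rows([
  [0,0,0,0,0,0],
  [0,0,0,0,0,0],
  [0,0,0,0,0,0],
  [0,0,0,0,0,0],
  [0,0,0,0,0,0],
], grip=-1)

```text
time: 33.0
tool_pos: [458.0, 322.2, 70.7]
tcp_rot: [-180.0, -0.0, 176.9]
ft_force: [-0.7, 0.4, 0.5]
finger_gap: 85.2
grip_force: 0.0
```

Request:
send_rows([
  [0,0,-10,0,0,0],
  [0,0,-30,0,0,0],
  [0,0,-40,0,0,0],
  [0,0,-50,0,0,0],
  [0,0,-50,0,0,0],
])

```text
time: 33.62
tool_pos: [457.9, 322.1, 253.2]
tcp_rot: [180.0, 0.0, 176.9]
ft_force: [-0.1, 0.0, -0.3]
finger_gap: 85.5
grip_force: 0.0
```

Request:
send_rows([
  [0,0,-30,0,0,0],
  [30,0,-10,0,0,0],
  [50,0,0,0,0,0],
  [50,0,0,0,0,0],
  [0,0,0,0,0,0],
])

```text
time: 34.25
tool_pos: [325.9, 329.6, 292.0]
tcp_rot: [179.9, 0.0, 177.1]
ft_force: [-0.3, 0.6, -0.2]
finger_gap: 85.8
grip_force: 0.0
```

```bash
python3 - <<'E'
from h import *
s=r.snapshot("scene");T=r.snapshot("top")
o=np.zeros((600,800,3),np.uint8)
o[:]=cv2.resize(s["img"][115:265,165:515],(800,343))[0:1,0:1]
o[:343]=cv2.resize(s["img"][115:265,165:515],(800,343),interpolation=cv2.INTER_CUBIC)
o[343:]=cv2.resize(T["img"][150:290,140:575],(800,257),interpolation=cv2.INTER_CUBIC)
cv2.imwrite("pics/fin.png",o)
P,C,uv=cloud(s,440,490,140,205)
for lo,hi in((110,124),(36,42)):
    m=(P[:,2]>lo)&(P[:,2]<hi)&(P[:,0]>420)&(P[:,1]>280)&(P[:,1]<360); print(lo,m.sum(),cv2.minAreaRect(P[m][:,:2].astype(np.float32)) if m.sum() else 0)
c=np.array([521,-101.]);u=np.array([.0506,.9987]);v=np.array([-u[1],u[0]])
P,C,uv=cloud(s,285,365,120,240)
X=(P[:,:2]-c)@u;Y=(P[:,:2]-c)@v;h=P[:,2]-32-.09*X
q=(abs(Y)<26)&(h>26)&(h<33.5)&(X>55)&(X<103);print("roller X",X[q].min(),X[q].max(),X[q].mean(),q.sum())
E
```

```text
110 77 ((457.1272888183594, 320.8215637207031), (12.13572883605957, 33.30376434326172), 86.84610748291016)
36 85 ((457.609619140625, 320.90985107421875), (30.435489654541016, 39.368263244628906), 86.22723388671875)
roller X 73.45802356196296 99.34832748090311 86.80055577074718 171
```

View pics/fin.png

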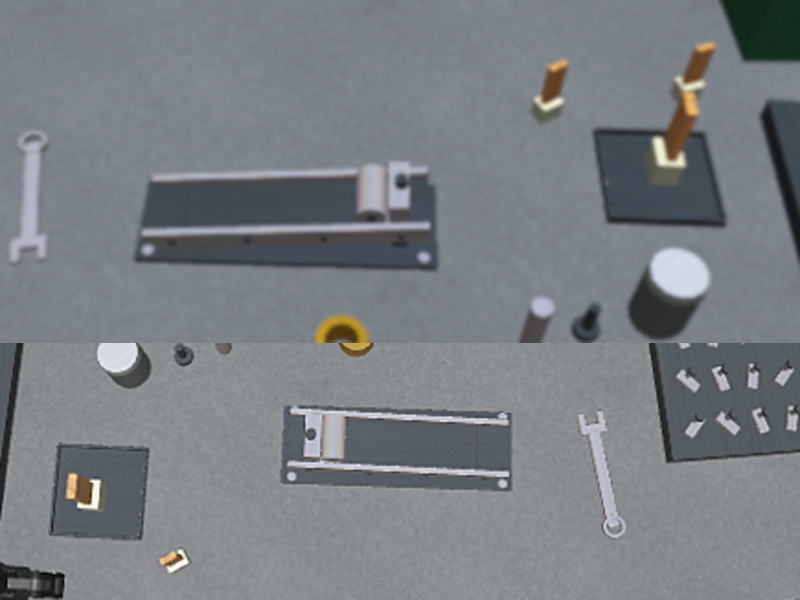

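The roller (372,190) is seated against the stop, the paddle (668,160) stands upright in the tray, and the bystanders haven't moved.

```bash
python3 -c "
from bench import r
print(r.hand_in())"
```

```text
the job is handed in; nothing more can be done
None
```

I handed the job in at about 34 s. The roller sits against the stop at track x ≈ 87 mm, and it stayed there after I let go. It was bedded at roughly 11–12 N for over half a second, with a peak reading of about 12.7 N. The paddle stands upright in its tray and nothing else on the bench was moved.

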